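# Lock the side stop and hold the set square in the corner of the specimen alignment stage

## Robot

A 6-joint arm with a two-finger parallel gripper is mounted at the origin on the work surface. World frame = base frame: x ahead of the robot, y to its left, z up, the work surface at z = 0. Lengths are in m, angles in rad, forces in N, time in s.
With the tool pointing down it reaches from about 0.25 to 0.8 m from the base axis. Payload 8.5 kg.
Tool frame: the origin (TCP) lies at the very end of the fingers, on their centre line; the grasp point (between the pads) lies 19 mm behind it; z points along the fingers, y is the line along which they close (so a half turn about z gives the same grasp; the last joint's range is limited). The gripper opens to 85 mm and grips with 20 to 120 N. Pads are 22 mm wide; open, the fingers measure 114 mm over their backs; the gripper's body (76 mm by 85 mm) begins 54 mm behind the grasp point. The pads swing forward as they close: fully open they stand 13 mm farther back than shut.
Start: joints at [-1.144, 0.238, -0.013, 1.319, 0, 1.571], TCP at [0.217, -0.478, 0.231] pointing down, gripper open.
Joint ranges: [-2.66, 2.66], [-1.03, 1.9], [-1.14, 1.46], [-1.82, 2.27], [-1.45, 1.34], [-3.14, 3.14]. Speed limits (rad/s): [2.22, 2.22, 2.79, 3.14, 3.14, 3.14].

## Interface

Orientations are given as a 3x3 rotation matrix whose columns are the frame's x, y, z axes.
In Python, from cell import manip, imaging, telemetry gives the robot as it stands (manip), with the cameras (imaging) and the readings (telemetry).
- The arm moves only by the shell command python3 shift.py 'ROWS' [OPENING] [FORCE]. ROWS is a JSON list of rows, 1 to 5 of them, each of 6 numbers: dx, dy, dz in m, then a rotation vector rx, ry, rz in rad; each row shifts and turns the commanded pose from where the row before left it, along the tool's axes as they then stand; what a row does not reach is not made up. A row lasts 1/8 s, in which the tool goes at most 0.0625 m and 0.188 rad, less where a joint would pass 70% of its speed; a pose out of reach is approached as far as the arm can. OPENING is the finger opening in m, set as the command begins (- or left out keeps the last). The fingers move at their own pace and stop on an object; FORCE is the grip in N (left out, the last holds). Time passes only in rows, so rows that do not move let the fingers close. It prints the time, the measured TCP pose, the force, the opening and the grip force at its end.
- telemetry.read_state(): the state, without advancing time (a new reading comes with each control period).
- imaging.capture(name): name is "side" or "top" or "wrist"; returns a dict with "img" (480x640x3 uint8, blue, green, red), "K" (3x3 intrinsics, pixels), "D" ([k1, k2, p1, p2, k3] as OpenCV has them; the pictures are not rectified), "R" (3x3) and "t" (3): a world point X has camera coordinates R X + t. Camera axes: x right, y down, z forward; pixel columns grow to the right and rows downward; lengths in m; the calibration is good to about 2 mm. A picture is of the moment at which its call begins. There is no depth.
- manip.finish_job(): hands the job in; it is judged then, once.
The state is a dict: "time": time; "qpos": joint angles; "joint_velocities": joint speeds; "joint_efforts": joint torques, N m; "tool_pos": TCP position; "eef_rot": TCP orientation; "force": force on the tool from outside, world axes, zero at the start; "moment": the same for the moment, N m; "grip_width": finger opening in m; "finger_force": force on a finger pad.
Only numpy, scipy, OpenCV 4.12 (cv2) and the standard library are available. Lean on these libraries where they do the work, as an engineer would, in place of code of your own. Each camera call takes 0.05 s, during which the arm holds its last target. There are 200 camera calls.

## Task

On the black alignment stage the blue side stop is set for the next specimen frame but still loose: tighten its red clamp knob clockwise all the way without shifting the stop. Then take the yellow set square by its black post, lay it flat on the stage and press its right-angled corner into the corner between the aluminium back fence and the blue stop until both outer faces bear firmly on them, and finish while still holding it pressed there, square and flat. Leave the jar, the glass dish and the well plate alone.

Things in the scene. Friction and masses are not known exactly. Their poses are not given: they have to be found in the camera images.
- stage: Fixed black plate, 240 x 320 mm, 12 mm thick; lies flat on the bench. Origin on its underside (its top is at z = 12 mm in its frame), 110 mm from its near edge and midway between its side edges. Its x axis points square to the back fence, towards it; y runs along the fence; z up. It spans x -110 to +130 mm and y -160 to +160 mm.
- fence: Fixed aluminium back fence on the stage, a bar 35 mm wide (x), 320 mm long (y), 22 mm high above the plate, axes parallel to the stage's. Origin at the centre of its underside, on the plate. The face that the square bears on looks to -x: the plane x = 70 mm in the stage's frame (-17.5 mm in its own).
- carriage (a joint): Slide of the blue side stop along the fence, m; grows as the stop moves to stage +y. Range -0.03 to 0.09. Slack, about 2.5 N moves it; the tightened clamp holds it against more than 25 N.
- stop_bar: Blue arm of the side stop, square to the fence; origin at the inner corner (as corner), axes as the stage's. Spans x -135 to 0, y 0 to 22 mm, top 21.5 mm over the plate (37 mm in the last 30 mm by the fence). Bearing face: its plane y = 0, looking to -y. Beside it, on the fence, sits the blue carriage block with the knob: x 0 to 64, y 0 to 68 mm, top 37 mm over the plate.
- corner (a point): The inner corner: the point on the plate's top where the stop's bearing face meets the fence's bearing face. Moves with the stop. Axes as the stage's; at (70 mm, 20 mm + carriage, 12 mm) in the stage's frame.
- clamp (a joint): Turn of the red clamp knob, rad. Grows clockwise seen from above. Range 0 (slack) to 1.4 (hard stop, fully tightened); starts between 0 and 0.25; counts as locked above 1.2. It bites from 0.35 on; up to about 0.25 N m is needed, and it stays where it is left.
- clamp_grip (a point): Grip point on the knob's axis, 32, 34, 74 mm (x, y, z, stage axes) from corner. The knob: red disc 40 mm across with an upright bar to pinch, 38 mm long, 14 thick, top 7 mm above this point, foot (on the disc) 23 mm below. Below it a steel foot 64 mm across, 6 high. Turns with the knob: x along the bar, pinch along y; at clamp = 0 its axes are the stage's.
- square: Loose yellow set square lying flat: open right triangle, legs 120 mm, 10 mm thick, about 0.25 kg. Origin on the underside, below the axis of its upright black round post (22 mm across, 10 to 60 mm up), over its centre of mass. Bearing faces: outer leg faces at x = +42 and y = +42 mm, 120 mm long, meeting at the outer corner (+42, +42). In place its x and y axes point as the stage's.
- square_corner (a point): Outer right-angled corner of the square, on its underside; (42, 42, 0) mm in the square's frame.
- bottle: Bystander: closed plastic jar with blue cap, 64 mm across, 120 mm high; origin at the centre of its underside.
- dish: Bystander: low round covered glass dish, 94 mm across, 17 mm high; origin at the centre of its underside.
- wellplate: Bystander: white well plate, 85 (x) x 127 (y) mm, 15 mm high; origin at the centre of its underside.

How it is judged:
On the way, in this order (a step that is already met when the one before it is completed fails the run):
1. the clamp knob is tightened (beyond 1.2 of 1.4 rad) with the stop within 15 mm of where it stood and the square not yet in the corner (value of joint clamp above 1.2 rad and distance of corner from where it was at the start of the episode below 0.015 m and horizontal distance between square_corner and corner above 0.05 m), for 0.2 s.
2. the square lies in the corner, pressed on both faces (contact force between square and fence above 1.5 N and contact force between square and stop_bar above 1.5 N and angle between the x axis of square and the x axis of stage, either way round below 0.035 rad and horizontal distance between square_corner and corner below 0.004 m and z of square in the frame of stage between 0.01 and 0.015 m and angle between square's own z axis and vertical below 0.05 rad and contact force between the fingers and square above 1 N and linear speed of square below 0.02 m/s), for 0.2 s.
At the end, for the whole second after the job is handed in: Clamp over 1.2 rad, stop within 15 mm of its start; square flat on the stage (10-15 mm up, tilt under 0.05), parallel within 0.035 rad, its corner within 4 mm of the inner corner, over 1.5 N on fence and on stop each, fingers on it with over 1 N, at rest (under 0.02 m/s) (all of step 2 and value of joint clamp above 1.2 rad and distance of corner from where it was at the start of the episode below 0.015 m); the arm keeps its last pose, push and grip.
It fails at once if the jar is shifted more than 30 mm or tipped (distance of bottle from where it was at the start of the episode above 0.03 m or angle between bottle's own z axis and vertical above 0.35 rad).
It fails at once if the glass dish is shifted more than 30 mm or tipped (distance of dish from where it was at the start of the episode above 0.03 m or angle between dish's own z axis and vertical above 0.35 rad).
It fails at once if the well plate is shifted more than 30 mm or tipped (distance of wellplate from where it was at the start of the episode above 0.03 m or angle between wellplate's own z axis and vertical above 0.35 rad).
It also fails if it takes over 64 s, if anything falls off the work surface, if the arm or the gripper's body presses on something with over 40 N, if the wrist force passes 120 N, or if a joint passes its speed limit or range.

## Working session

There is one attempt and no reset: what is moved stays moved. The work goes in short steps, Python scripts to look and compute and a shell command to move; the robot and the scene stay as the last step left them, time stands still between calls to the robot, and variables do not carry over. Pictures are saved under pics/ and viewed, at most 10 in all, crops included, and the job is handed in when it is done.

```bash
ls; mkdir -p pics
python3 - <<'E'
from cell import manip, imaging, telemetry
import cv2,pickle
for n in("top","side"):
    c=imaging.capture(n);cv2.imwrite(f"pics/{n}0.png",c["img"]);pickle.dump(c,open(f"{n}0.pkl","wb"))
    print(n,c["K"],c["D"],c["R"],c["t"])
s=telemetry.read_state();print(s)
E
```

```text
cell.py
pics
shift.py
top [[601.1465172    0.         324.25441617]
 [  0.         601.1465172  239.72644078]
 [  0.           0.           1.        ]] [-0.0141166  0.         0.         0.         0.       ] [[-0.02014834 -0.99978136  0.00559328]
 [-0.99493225  0.01949878 -0.09863878]
 [ 0.09850815 -0.00755234 -0.99510759]] [0.07822076 0.53923902 1.33802031]
side [[569.85892634   0.         315.09465962]
 [  0.         569.85892634 240.47480699]
 [  0.           0.           1.        ]] [-0.02856501  0.          0.          0.          0.        ] [[-0.92108065 -0.38933708 -0.00520285]
 [-0.25709753  0.61815929 -0.74281892]
 [ 0.29242314 -0.6828585  -0.66947217]] [0.49757876 0.1526431  1.16479401]
{'time': 0.1, 'qpos': array([-1.14397984e+00,  2.38729668e-01, -1.41619788e-02,  1.31920694e+00,
        1.81801128e-05,  1.57076307e+00]), 'joint_velocities': array([-0.00128282, -0.0011036 ,  0.00364582, -0.00036766, -0.00034268,
        0.00010489]), 'joint_efforts': array([-6.26564452e-04, -5.39721537e+01,  3.46998489e+01,  1.34512241e-02,
        2.99900410e-05,  5.95375610e-06]), 'tool_pos': array([ 0.21718762, -0.47755967,  0.23074036]), 'eef_rot': array([[ 9.10274499e-01,  4.14004908e-01, -5.22551983e-04],
       [ 4.14005238e-01, -9.10273717e-01,  1.19295383e-03],
       [ 1.82234034e-05, -1.30225470e-03, -9.99999152e-01]]), 'force': array([ 0.7865492 ,  0.21244758, -0.39989089]), 'moment': array([-0.00511473,  0.06330245,  0.00538621]), 'finger_force': 0.0, 'grip_width': 0.08504366743744776}
```

View pics/top0.png

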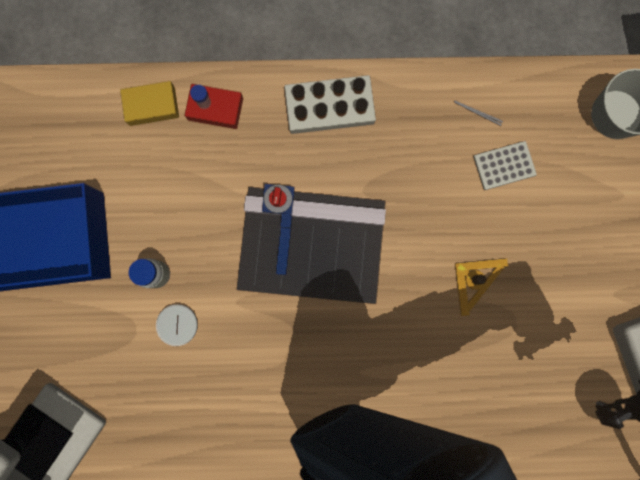

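View pics/side0.png

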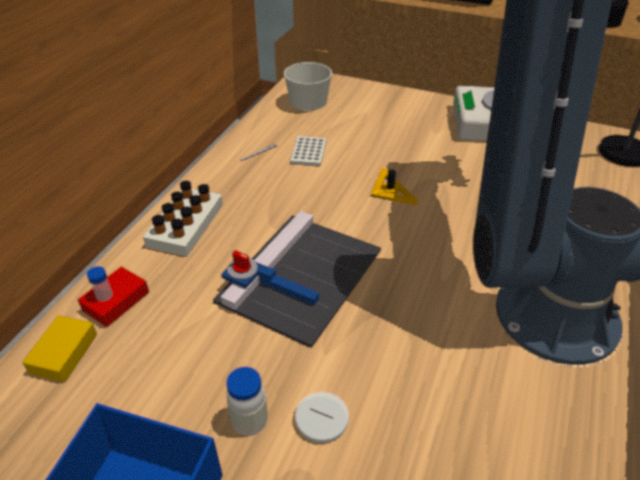

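The top view shows the stage with corners at about (247,188), (385,200), (377,303) and (237,290). The knob is at (278,198), the stop arm ends at (282,274), and the square has its corner near (457,263) with the post at (480,279). I'll zoom in for precise pixels.

Run:
```python
import cv2,pickle,numpy as np
c=pickle.load(open("top0.pkl","rb"));im=c["img"]
def crop(x,y,w,h,s):
    a=cv2.resize(im[y:y+h,x:x+w],None,fx=s,fy=s,interpolation=cv2.INTER_CUBIC)
    a=cv2.convertScaleAbs(a,alpha=1.5,beta=25)
    for k in range(0,w,10): cv2.line(a,(k*s,0),(k*s,4 if k%50 else 12),(0,255,0)); 
    for k in range(0,h,10): cv2.line(a,(0,k*s),(4 if k%50 else 12,k*s),(0,255,0))
    return a
cv2.imwrite("pics/c1.png",crop(230,180,160,120,5))
cv2.imwrite("pics/c2.png",np.hstack([crop(450,250,65,70,6),crop(255,178,65,70,6)]))
```

```text
(no output)
```

View pics/c1.png

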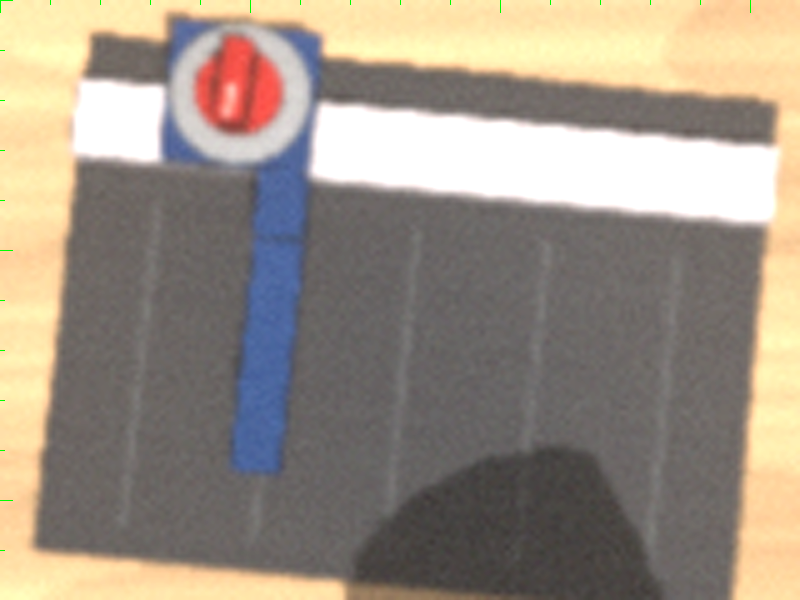

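View pics/c2.png

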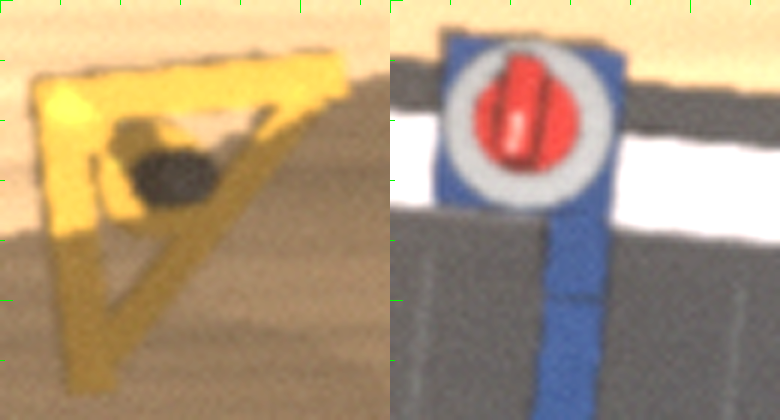

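Crop 1 (5x, offset 230,180) shows the stage, fence and stop edges sharply, with the knob bar nearly parallel to the stop arm. Crop 2 (6x, offset 450,250) shows the square's corner at (37,80), its leg ends at (343,52) and (70,392), and the post top at (176,178). I'll fit the poses from these.

```bash
cat > fit.py <<'E'
import cv2,pickle,numpy as np
from scipy.optimize import least_squares
c=pickle.load(open("top0.pkl","rb"))
def proj(c,X): return cv2.projectPoints(np.array(X,float).reshape(-1,1,3),cv2.Rodrigues(c["R"])[0],c["t"],c["K"],c["D"])[0][:,0]
def place(p,yaw,P,z0=0):
    P=np.array(P,float)/1000; C,S=np.cos(yaw),np.sin(yaw)
    return np.c_[p[0]+C*P[:,0]-S*P[:,1],p[1]+S*P[:,0]+C*P[:,1],P[:,2]+z0]
if __name__=="__main__":
    F=[(130,160,12,92,35),(130,-160,12,777,102),(-110,160,12,35,548),(70,160,34,75,157),(70,-160,34,773,222),(105,160,34,80,80),(105,-160,34,779,145)]
    M=[(-65,20,33.5,281,473),(-65,42,33.5,232,468),(40,20,49,303,240),(40,42,49,257,237),(134,20,49,321,35),(134,88,49,170,17),(70,88,49,163,160)]
    F,M=np.array(F,float),np.array(M,float)
    px=lambda A,s,o:(A[:,3:]+.5)/s-.5+o
    def f(v):
        m=M[:,:3].copy();m[:,1]+=v[3]*1000
        return (proj(c,place(v[:2],v[2],np.r_[F[:,:3],m]))-px(np.r_[F,M],5,np.array([230,180]))).ravel()
    r=least_squares(f,[.55,.1,0,0]);print("stage",r.x,np.abs(r.fun).reshape(-1,2).round(1).tolist())
    Q=np.array([(42,42,10,37,80),(42,-78,10,343,52),(-78,42,10,70,392),(0,0,60,176,178)],float)
    g=lambda v:(proj(c,place(v[:2],v[2],Q[:,:3]))-px(Q,6,np.array([450,250]))).ravel()
    q=least_squares(g,[.45,-.25,0]);print("square",q.x,q.fun.round(1))
    k=r.x[3]*1000;P=place(r.x[:2],r.x[2],[(70,20+k,12),(102,54+k,86)]);print("corner,knob",P)
    s=c=None
E
python3 fit.py
```

```text
stage [ 0.52187597  0.09761831 -0.11527223  0.03057672] [[0.2, 0.2], [0.6, 0.4], [0.1, 0.9], [0.8, 0.4], [0.2, 0.0], [0.1, 0.2], [0.3, 0.2], [0.0, 0.4], [0.1, 0.4], [0.0, 0.1], [0.6, 0.4], [0.6, 0.4], [0.7, 0.4], [0.8, 0.2]]
square [ 0.44406852 -0.27552824  0.06845631] [-1.  -0.  -0.2  0.  -0.7  0.5  1.8 -0.5]
corner,knob [[0.5972286  0.13980818 0.012     ]
 [0.63292682 0.16990199 0.086     ]]
```

```bash
python3 shift.py '[[0.0498,-0.0321,0,0,0,0],[0.0498,-0.0321,0,0,0,0],[0.0498,-0.0321,0,0,0,0],[0.0498,-0.0321,0,0,0,0],[0.0498,-0.0321,0,0,0,0]]' 0.06 60; python3 -c "
from cell import manip, imaging, telemetry
s=telemetry.read_state();print(s['qpos'],s['eef_rot'])"
```

```text
time: 0.72
tool_pos: [0.3781, -0.227, 0.2312]
eef_rot: [[0.91, 0.414, -0.0], [0.414, -0.91, 0.0], [-0.0, -0.0, -1.0]]
force: [1.0, 0.2, -0.8]
grip_width: 0.0602
finger_force: 0.0
[-5.40596740e-01  9.44431661e-02 -1.92499128e-01  1.28391335e+00
  4.04040872e-05  2.17448228e+00] [[ 9.10413589e-01  4.13699283e-01 -3.00619932e-05]
 [ 4.13699284e-01 -9.10413586e-01  6.51683129e-05]
 [-4.08762771e-07 -7.17667427e-05 -9.99999997e-01]]
```

```bash
M='python3 shift.py'; python3 shift.py '[[0.0498,-0.0321,0,0,0,0],[0.0498,-0.0321,0,0,0,0],[0.0498,-0.0321,0,0,0,0],[0.0498,-0.0321,0,0,0,0],[0.0498,-0.0321,0,0,0,0]]' >/dev/null; python3 shift.py '[[0.0498,-0.0321,0,0,0,0],[0.0498,-0.0321,0,0,0,0],[0.0498,-0.0321,0,0,0,0],[0,0,0,0,0,-0.18],[0,0,0,0,0,-0.18]]' >/dev/null; python3 shift.py '[[0,0,0,0,0,-0.18],[0,0,0,0,0,-0.18],[0,0,0,0,0,-0.18],[0,0,0,0,0,-0.18],[0,0,0,0,0,-0.18]]' >/dev/null; python3 shift.py '[[0,0,0,0,0,-0.18],[0,0,0,0,0,-0.18],[0,0,0,0,0,-0.18],[0,0,0,0,0,-0.18],[0,0,0,0,0,-0.18]]'>/dev/null;  python3 shift.py '[[0,0,0,0,0,-0.18],[0,0,0,0,0,-0.15],[0,0,0,0,0,0],[0,0,0,0,0,0]]'
python3 - <<'E'
from cell import manip, imaging, telemetry
import cv2,pickle,numpy as np
from fit import proj,place
c=imaging.capture("wrist");im=c["img"].copy();pickle.dump(c,open("wrist1.pkl","wb"))
s=telemetry.read_state();print(s["qpos"],s["tool_pos"],c["K"][0,0],-c["R"].T@c["t"])
k=30.6;P=place([.5219,.0976],-.1153,[(121,54+k,93),(83,54+k,93),(70,20+k,49),(102,54+k,69),(40,20+k,49)])
for p in proj(c,P): print(p); cv2.drawMarker(im,tuple(int(a) for a in p),(0,255,0),0,12)
cv2.imwrite("pics/w1.png",im)
E
```

```text
time: 3.72
tool_pos: [0.6338, 0.17, 0.2311]
eef_rot: [[-0.974, 0.226, -0.001], [0.226, 0.974, -0.0], [0.0, -0.0, -1.0]]
force: [0.4, -0.1, -0.1]
grip_width: 0.06
finger_force: 0.0
[2.61939845e-01 4.72322691e-01 3.38396216e-01 1.43730471e+00
 1.01698847e-04 4.89475794e-01] [0.63382132 0.16995963 0.23110318] 396.9471474119635 [0.55581718 0.1880866  0.37315893]
[319.30521421 244.33166349]
[313.44733806 194.70131102]
[270.69062231 172.36752944]
[316.46105371 211.74311807]
[265.10056611 134.83299529]
```

View pics/w1.png

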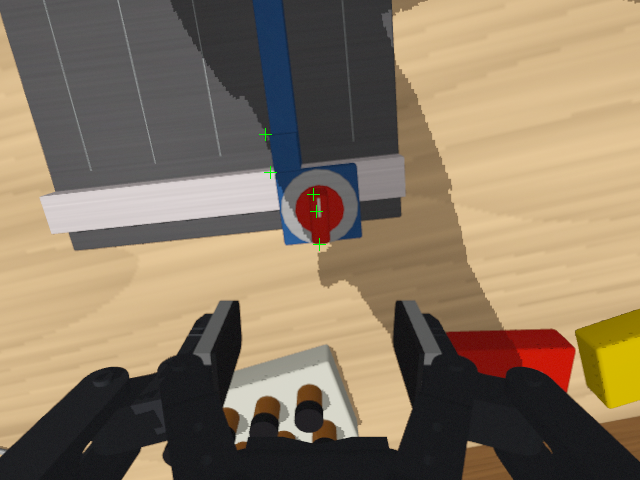

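The wrist view shows the knob bar from about (319,195) to (320,243) and the stop's inner edge about 5 px right of my prediction. I'll zoom in to refine.

Run:
```python
import cv2,pickle
im=pickle.load(open("wrist1.pkl","rb"))["img"][120:255,255:375]
a=cv2.convertScaleAbs(cv2.resize(im,None,fx=4.4,fy=4.4,interpolation=cv2.INTER_CUBIC),alpha=1.8,beta=20)
for k in range(0,140,10):
    q=int(k*4.4);cv2.line(a,(q,0),(q,5),(0,255,0));cv2.line(a,(0,q),(5,q),(0,255,0))
cv2.imwrite("pics/w1c.png",a)
```

```text
(no output)
```

View pics/w1c.png

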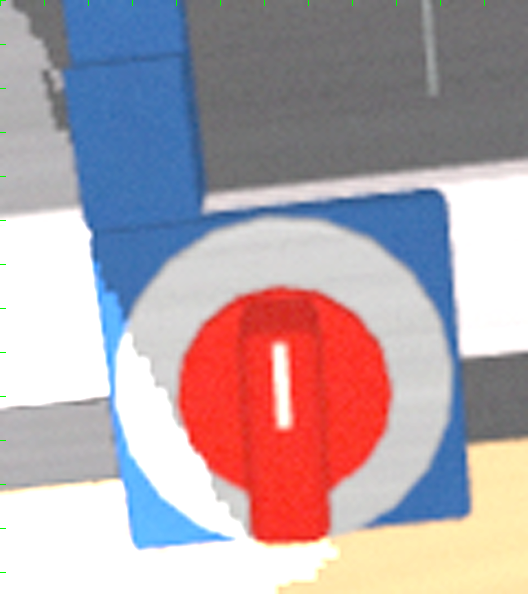

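Run:
```python
import pickle,numpy as np
from fit import proj,place
from scipy.optimize import least_squares
c=pickle.load(open("wrist1.pkl","rb"));k=30.6
M=np.array([(70,20,49,92,230),(40,20,49,65,70),(40,42,49,186,55),(134,20,49,135,547),(134,88,49,470,515),(70,88,49,443,190)],float);M[:,1]+=k
px=(np.r_[M[:,3:],[[279,334],[291,538]]]+.5)/4.4-.5+[255,120]
def f(v):
    b=[(102+s*19*np.cos(v[3]),54+k-s*19*np.sin(v[3]),93) for s in(-1,1)]
    return (proj(c,place(v[:2],v[2],np.r_[M[:,:3],b]))-px).ravel()
r=least_squares(f,[.522,.098,-.115,0]);print(r.x,r.fun.round(1))
print(place(r.x[:2],r.x[2],[(70,20+k,12),(102,54+k,86)]))
```

```text
[ 0.52180223  0.10075815 -0.12114934  0.04786468] [-1.6 -0.1 -0.7 -1.3 -0.7 -1.  -1.   1.4  1.2  0.7  1.8  0.   0.3 -1.3
  0.6  2.2]
[[0.59740433 0.14252755 0.012     ]
 [0.63327879 0.17241104 0.086     ]]
```

```bash
python3 shift.py '[[0,0.001,0.04,0,0,-0.063],[0,0,0.06,0,0,0],[0,0,0.06,0,0,0],[0,0,0.003,0,0,0],[0,0,0,0,0,0]]' 0.045; python3 shift.py '[[0,0,0,0,0,0],[0,0,0,0,0,0],[0,0,0,0,0,0],[0,0,0,0,0,0],[0,0,0,0,0,0]]' 0 60
```

```text
time: 4.4
tool_pos: [0.6351, 0.1712, 0.0701]
eef_rot: [[-0.987, 0.162, 0.001], [0.162, 0.987, 0.001], [-0.001, 0.001, -1.0]]
force: [0.9, 0.2, 1.2]
grip_width: 0.0447
finger_force: 0.0
time: 5.03
tool_pos: [0.6356, 0.1714, 0.071]
eef_rot: [[-0.987, 0.161, 0.004], [0.161, 0.987, 0.001], [-0.004, 0.002, -1.0]]
force: [-0.6, 0.6, 6.7]
grip_width: 0.013
finger_force: 59.6
```

```bash
python3 shift.py '[[0,0,0,0,0,0],[0.002,0,-0.0015,0,0,0],[0,0,0,0,0,0]]' 0.03; python3 shift.py '[[0,0,0,0,0,0],[0,0,0,0,0,0],[0,0,0,0,0,0],[0,0,0,0,0,0]]' 0 60;  python3 shift.py '[[0,0,0,0,0,0.14],[0,0,0,0,0,0.14],[0,0,0,0,0,0.14]]'
```

```text
time: 5.4
tool_pos: [0.632, 0.1713, 0.0701]
eef_rot: [[-0.987, 0.161, 0.0], [0.161, 0.987, 0.0], [-0.0, 0.0, -1.0]]
force: [-0.0, 0.5, 0.5]
grip_width: 0.03
finger_force: 0.0
time: 5.9
tool_pos: [0.6321, 0.1714, 0.07]
eef_rot: [[-0.987, 0.161, 0.0], [0.161, 0.987, 0.0], [-0.0, 0.0, -1.0]]
force: [-1.8, 0.6, 3.6]
grip_width: 0.013
finger_force: 60.3
time: 6.28
tool_pos: [0.6324, 0.172, 0.07]
eef_rot: [[-0.833, 0.553, 0.001], [0.553, 0.833, 0.001], [0.0, 0.001, -1.0]]
force: [-0.5, 3.8, 3.6]
grip_width: 0.0131
finger_force: 60.2
```

```bash
python3 shift.py '[[0,0,0,0,0,0.14],[0,0,0,0,0,0.14],[0,0,0,0,0,0.14],[0,0,0,0,0,0.14]]';  python3 shift.py '[[0,0,0,0,0,0.14],[0,0,0,0,0,0.14],[0,0,0,0,0,0.12],[0,0,0,0,0,0],[0,0,0,0,0,0]]'; python3 -c "
from cell import manip, imaging, telemetry
print(telemetry.read_state()['moment'])"
```

```text
time: 6.78
tool_pos: [0.6331, 0.1726, 0.0701]
eef_rot: [[-0.413, 0.911, 0.002], [0.911, 0.413, 0.002], [0.001, 0.003, -1.0]]
force: [2.1, 5.6, 0.9]
grip_width: 0.0129
finger_force: 59.9
time: 7.4
tool_pos: [0.6338, 0.1728, 0.0701]
eef_rot: [[-0.031, 1.0, 0.003], [1.0, 0.031, 0.003], [0.002, 0.003, -1.0]]
force: [5.7, 6.6, -0.9]
grip_width: 0.0129
finger_force: 60.0
[ 1.29245262 -0.85442526  0.5357255 ]
```

Clamp is at its hard stop (moment 0.54 N m, about 1.38 rad turned). Next I release, lift, and go above the square.

```bash
python3 shift.py '[[0,0,0,0,0,0],[0,0,0,0,0,0],[0,0,-0.04,0,0,0],[0,0,-0.05,0,0,0],[0,0,-0.05,0,0,0]]' 0.05; python3 shift.py '[[-0.0553,-0.0255,0,0,0,0],[-0.0553,-0.0255,0,0,0,0],[-0.0553,-0.0255,0,0,0,0],[-0.0553,-0.0255,0,0,0,0]]' >/dev/null; python3 shift.py '[[-0.0553,-0.0255,0,0,0,-0.04],[-0.0553,-0.0255,0,0,0,0],[-0.0553,-0.0255,0,0,0,0],[-0.0553,-0.0255,0,0,0,0],[0,0,0,0,0,0]]'
python3 - <<'E'
from cell import manip, imaging, telemetry
import cv2,pickle,numpy as np
from fit import proj,place
c=imaging.capture("wrist");im=c["img"].copy();pickle.dump(c,open("wrist2.pkl","wb"))
P=place([.4441,-.2755],.0685,[(42,42,10),(42,-78,10),(-78,42,10),(0,0,60)])
for p in proj(c,P): print(p); cv2.drawMarker(im,tuple(int(a) for a in p),(0,255,0),0,12)
t=imaging.capture("top");pickle.dump(t,open("top1.pkl","wb"))
a=cv2.resize(t["img"][178:300,230:330],None,fx=4,fy=4,interpolation=cv2.INTER_CUBIC)
cv2.imwrite("pics/t1.png",cv2.convertScaleAbs(a,alpha=1.5,beta=20))
cv2.imwrite("pics/w2.png",cv2.convertScaleAbs(im,alpha=1.4,beta=20))
E
```

```text
time: 8.02
tool_pos: [0.6317, 0.1709, 0.211]
eef_rot: [[-0.029, 1.0, -0.001], [1.0, 0.029, -0.0], [-0.0, -0.001, -1.0]]
force: [0.7, 0.1, -0.6]
grip_width: 0.0496
finger_force: 0.0
time: 9.15
tool_pos: [0.4458, -0.2831, 0.2096]
eef_rot: [[-0.063, 0.998, -0.001], [0.998, 0.063, -0.001], [-0.0, -0.001, -1.0]]
force: [0.0, 0.8, -0.1]
grip_width: 0.0498
finger_force: 0.0
[365.43609698 143.79364951]
[361.27306642 274.90356979]
[223.05463811 144.61595599]
[315.67491685 206.88877039]
```

View pics/w2.png

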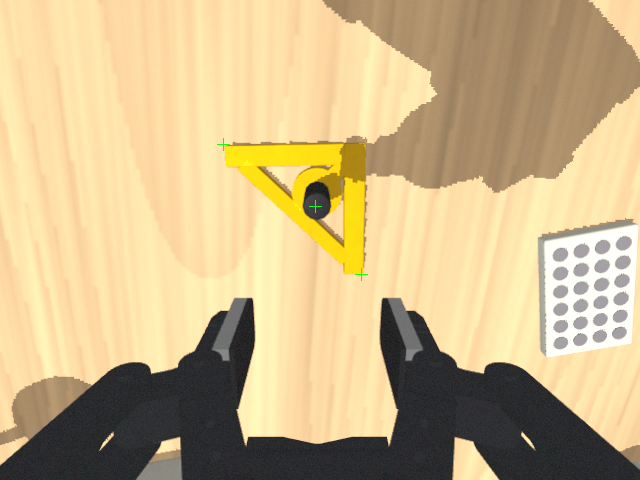

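View pics/t1.png

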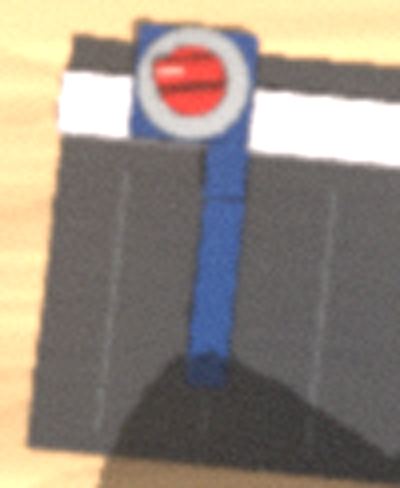

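The wrist view shows the fitted square matching within 1 px at the post (316,206), with its yaw slightly larger at about 0.08. The top view shows the knob turned about 80° and the stop's end unmoved. Now grasp.

```bash
python3 shift.py '[[0.0077,-0.0013,0.045,0,0,0],[0,0,0.055,0,0,0],[0,0,0.055,0,0,0],[0,0,0.028,0,0,0],[0,0,0,0,0,0]]'; python3 shift.py '[[0,0,0,0,0,0],[0,0,0,0,0,0],[0,0,0,0,0,0],[0,0,0,0,0,0],[0,0,0,0,0,0]]' 0 80
```

```text
time: 9.88
tool_pos: [0.445, -0.2698, 0.0251]
eef_rot: [[-0.071, 0.997, -0.004], [0.997, 0.071, 0.002], [0.003, -0.004, -1.0]]
force: [0.4, -0.4, 0.3]
grip_width: 0.0499
finger_force: 0.0
time: 10.5
tool_pos: [0.447, -0.2721, 0.0286]
eef_rot: [[-0.069, 0.998, 0.003], [0.998, 0.069, -0.001], [-0.001, 0.003, -1.0]]
force: [-0.2, 3.6, 6.3]
grip_width: 0.0204
finger_force: 78.1
```

```bash
python3 shift.py '[[0,0,-0.02,0,0,0],[0,0,-0.04,0,0,0],[0,0,-0.04,0,0,0],[0,0,0,0,0,0]]'; python3 shift.py '[[0.0496,0.0135,0,0,0,0],[0.0496,0.0135,0,0,0,0],[0.0496,0.0135,0,0,0,0],[0.0496,0.0135,0,0,0,0]]' >/dev/null; python3 shift.py '[[0.0496,0.0135,0,0,0,0],[0.0496,0.0135,0,0,0,0],[0.0496,0.0135,0,0,0,0],[0,0,0,0,0,0.1],[0,0,0,0,0,0.085]]' >/dev/null;python3 shift.py '[[0,0,0,0,0,0],[0,0,0,0,0,0],[0,0,0,0,0,0]]'
python3 - <<'E'
from cell import manip, imaging, telemetry
import cv2,pickle,numpy as np
c=imaging.capture("top");im=c["img"][170:320,220:420]
cv2.imwrite("pics/t2.png",cv2.convertScaleAbs(cv2.resize(im,None,fx=3,fy=3,interpolation=cv2.INTER_CUBIC),alpha=1.5,beta=20))
c=imaging.capture("wrist");im=c["img"];pickle.dump(c,open("wrist3.pkl","wb"))
cv2.imwrite("pics/w3.png",cv2.convertScaleAbs(im,alpha=1.5,beta=20))
E
```

```text
time: 11.0
tool_pos: [0.448, -0.2731, 0.1306]
eef_rot: [[-0.069, 0.998, 0.006], [0.998, 0.069, -0.004], [-0.004, 0.006, -1.0]]
force: [0.1, 0.5, -3.1]
grip_width: 0.0198
finger_force: 78.9
time: 12.5
tool_pos: [0.5162, 0.0807, 0.1267]
eef_rot: [[0.115, 0.993, -0.0], [0.993, -0.115, 0.0], [0.0, -0.0, -1.0]]
force: [0.1, 0.2, -2.9]
grip_width: 0.0204
finger_force: 78.7
```

View pics/w3.png

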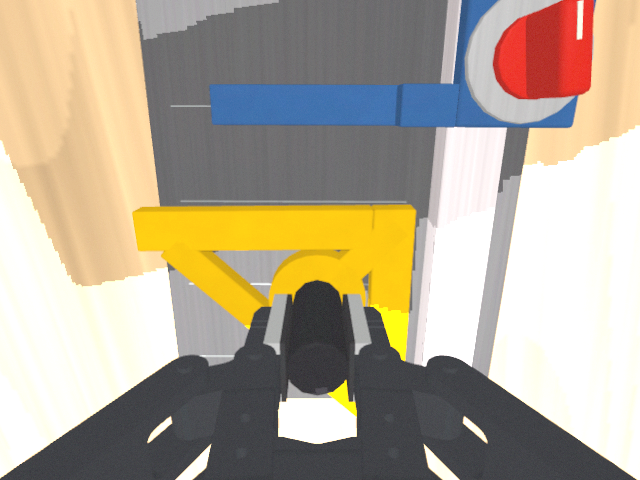

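The wrist view shows the held square level and parallel to the stop within about 0.01 rad. Its leading edge is at row 207, and the stop face is at row 125. I'll lower it.

```bash
python3 shift.py '[[0,0,0.03,0,0,0],[0,0,0.03,0,0,0],[0,0,0.018,0,0,0],[0,0,0,0,0,0],[0,0,0,0,0,0]]'; python3 shift.py '[[0,0,0.002,0,0,0],[0,0,0.002,0,0,0],[0,0,0,0,0,0]]';python3 shift.py '[[0,0,0.002,0,0,0],[0,0,0,0,0,0]]'
```

```text
time: 13.22
tool_pos: [0.5169, 0.0809, 0.0496]
eef_rot: [[0.116, 0.993, 0.001], [0.993, -0.116, 0.0], [0.0, 0.001, -1.0]]
force: [0.2, -0.3, -2.6]
grip_width: 0.0204
finger_force: 78.8
time: 13.6
tool_pos: [0.5163, 0.0809, 0.0449]
eef_rot: [[0.116, 0.993, 0.0], [0.993, -0.116, 0.0], [0.0, 0.0, -1.0]]
force: [-0.0, -0.3, -3.1]
grip_width: 0.0196
finger_force: 78.8
time: 13.85
tool_pos: [0.5162, 0.0809, 0.0427]
eef_rot: [[0.116, 0.993, -0.0], [0.993, -0.116, 0.0], [0.0, -0.0, -1.0]]
force: [-0.1, -1.3, -2.7]
grip_width: 0.0198
finger_force: 78.8
```

```bash
python3 shift.py '[[0,0,0.002,0,0,0],[0.008,0.008,0,0,0,0],[0.008,0.008,0,0,0,0],[0.004,0.006,0,0,0,0],[0,0,0,0,0,0]]'; python3 shift.py '[[0,0,0.0015,0,0,0],[0,0,0,0,0,0],[0,0.003,0,0,0,0],[0,0,0,0,0,0]]'
```

```text
time: 14.48
tool_pos: [0.5412, 0.0987, 0.0407]
eef_rot: [[0.115, 0.993, 0.0], [0.993, -0.115, 0.0], [0.0, 0.0, -1.0]]
force: [1.3, 0.6, -2.2]
grip_width: 0.0201
finger_force: 79.0
time: 14.98
tool_pos: [0.5417, 0.0985, 0.0406]
eef_rot: [[0.115, 0.993, -0.002], [0.993, -0.115, 0.002], [0.002, -0.002, -1.0]]
force: [-11.2, 4.2, 18.4]
grip_width: 0.0198
finger_force: 81.6
```

```bash
python3 shift.py '[[0,0,-0.001,0,0,0],[0,0,0,0,0,0]]'; python3 shift.py '[[0,0.002,0,0,0,0],[0,0,0,0,0,0]]'; python3 shift.py '[[0,0.002,0,0,0,0],[0,0,0,0,0,0]]'
```

```text
time: 15.22
tool_pos: [0.5432, 0.0978, 0.0406]
eef_rot: [[0.116, 0.993, -0.0], [0.993, -0.116, 0.0], [0.0, -0.0, -1.0]]
force: [-2.7, 0.5, 5.6]
grip_width: 0.0203
finger_force: 79.5
time: 15.48
tool_pos: [0.5447, 0.0977, 0.0406]
eef_rot: [[0.116, 0.993, -0.001], [0.993, -0.116, 0.0], [0.0, -0.001, -1.0]]
force: [-7.0, 0.8, 8.9]
grip_width: 0.02
finger_force: 80.3
time: 15.72
tool_pos: [0.5467, 0.0974, 0.0406]
eef_rot: [[0.116, 0.993, -0.001], [0.993, -0.116, 0.0], [0.0, -0.001, -1.0]]
force: [-5.5, 2.1, 9.7]
grip_width: 0.0201
finger_force: 80.4
```

```bash
python3 shift.py '[[0,0.002,-0.0004,0,0,0],[0,0,0,0,0,0]]'; python3 shift.py '[[0,0.002,0,0,0,0],[0,0,0,0,0,0]]';python3 shift.py '[[0.003,0,0,0,0,0],[0,0,0,0,0,0]]'
```

```text
time: 15.98
tool_pos: [0.5496, 0.097, 0.0407]
eef_rot: [[0.116, 0.993, 0.0], [0.993, -0.116, -0.0], [-0.0, 0.0, -1.0]]
force: [-0.7, -0.5, 1.4]
grip_width: 0.02
finger_force: 79.3
time: 16.23
tool_pos: [0.5501, 0.0971, 0.0407]
eef_rot: [[0.116, 0.993, -0.002], [0.993, -0.116, 0.001], [0.0, -0.002, -1.0]]
force: [-8.2, 1.4, 6.5]
grip_width: 0.0199
finger_force: 80.4
time: 16.48
tool_pos: [0.5508, 0.099, 0.0407]
eef_rot: [[0.117, 0.993, -0.002], [0.993, -0.117, -0.002], [-0.002, -0.001, -1.0]]
force: [-5.6, -3.4, 7.0]
grip_width: 0.0199
finger_force: 79.9
```

```bash
python3 shift.py '[[0.003,0,-0.0002,0,0,0],[0.001,0,0,0,0,0],[0,0,0,0,0,0]]'; python3 shift.py '[[0.002,0,0,0,0,0],[0,0,0,0,0,0]]';python3 shift.py '[[0.002,0,0,0,0,0],[0,0,0,0,0,0]]'
```

```text
time: 16.85
tool_pos: [0.5513, 0.1027, 0.0407]
eef_rot: [[0.117, 0.993, -0.002], [0.993, -0.117, -0.002], [-0.002, -0.002, -1.0]]
force: [-5.6, -5.8, 4.6]
grip_width: 0.0199
finger_force: 79.7
time: 17.1
tool_pos: [0.5515, 0.1047, 0.0407]
eef_rot: [[0.117, 0.993, -0.002], [0.993, -0.117, -0.002], [-0.002, -0.002, -1.0]]
force: [-4.8, -4.7, 5.0]
grip_width: 0.02
finger_force: 79.7
time: 17.35
tool_pos: [0.5517, 0.1067, 0.0407]
eef_rot: [[0.117, 0.993, -0.002], [0.993, -0.117, -0.002], [-0.002, -0.002, -1.0]]
force: [-5.0, -4.5, 4.4]
grip_width: 0.0201
finger_force: 79.7
```

```bash
python3 shift.py '[[0.002,0,0,0,0,0],[0,0,0,0,0,0]]'; python3 shift.py '[[0.002,0,0,0,0,0],[0,0,0,0,0,0]]'
```

```text
time: 17.6
tool_pos: [0.5519, 0.108, 0.0407]
eef_rot: [[0.117, 0.993, -0.002], [0.993, -0.117, -0.004], [-0.004, -0.002, -1.0]]
force: [-5.9, -8.4, 5.7]
grip_width: 0.0201
finger_force: 79.8
time: 17.85
tool_pos: [0.552, 0.1083, 0.0409]
eef_rot: [[0.118, 0.993, -0.002], [0.993, -0.118, -0.007], [-0.007, -0.001, -1.0]]
force: [-6.5, -18.0, 10.1]
grip_width: 0.0201
finger_force: 80.2
```

```bash
python3 shift.py '[[0,0.0015,0,0,0,0],[0,0,0,0,0,0],[0,0,0,0,0,0]]'
python3 - <<'E'
from cell import manip, imaging, telemetry
import cv2
c=imaging.capture("wrist");im=c["img"]
print(telemetry.read_state()["force"],telemetry.read_state()["moment"])
cv2.imwrite("pics/w4.png",cv2.convertScaleAbs(im,alpha=1.5,beta=20))
E
```

```text
time: 18.23
tool_pos: [0.5519, 0.1083, 0.0409]
eef_rot: [[0.118, 0.993, -0.004], [0.993, -0.118, -0.006], [-0.007, -0.004, -1.0]]
force: [-12.6, -14.8, 15.5]
grip_width: 0.0203
finger_force: 81.1
[-13.18184974 -15.01479873  14.58513068] [-3.16332266  2.24224063 -0.25056732]
```

View pics/w4.png

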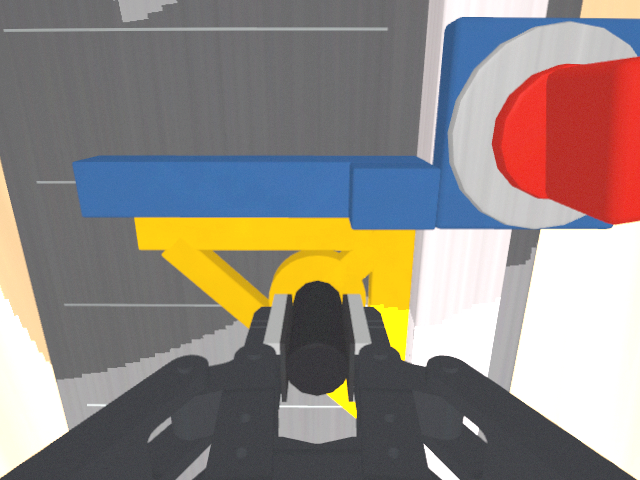

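The wrist view shows the square seated against the stop and the fence, with its edges parallel. I'll reduce the downward load and press a little more on the fence so the faces carry the load instead of friction.

```bash
python3 shift.py '[[0,0.001,-0.0006,0,0,0],[0,0,0,0,0,0],[0,0,0,0,0,0],[0,0,0,0,0,0]]'; python3 shift.py '[[0,0,0,0,0,0],[0,0,0,0,0,0],[0,0,0,0,0,0],[0,0,0,0,0,0]]'
```

```text
time: 18.77
tool_pos: [0.552, 0.1083, 0.0409]
eef_rot: [[0.118, 0.993, -0.006], [0.993, -0.118, -0.006], [-0.007, -0.006, -1.0]]
force: [-13.8, -13.7, 11.3]
grip_width: 0.0199
finger_force: 80.6
time: 19.27
tool_pos: [0.552, 0.1083, 0.0409]
eef_rot: [[0.118, 0.993, -0.006], [0.993, -0.118, -0.006], [-0.007, -0.006, -1.0]]
force: [-15.0, -14.6, 12.0]
grip_width: 0.0197
finger_force: 80.6
```

```bash
python3 -c "
from cell import manip, imaging, telemetry
print(manip.finish_job())"
```

```text
the job is handed in; nothing more can be done
None
```

The job is handed in, though no verdict was returned. The clamp knob was turned about 1.38 rad to its hard stop and the stop showed no visible shift. The set square is held flat in the corner, with about 13–16 N measured at the wrist toward both the fence and the stop, and the arm stayed clear of the jar, dish and well plate.

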